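# Reset the tripped main breaker inside the open power box with the bent rod

## Robot

A 6-joint arm with a two-finger parallel gripper is mounted at the origin on the work surface. World frame = base frame: x ahead of the robot, y to its left, z up, the work surface at z = 0. Lengths are in m, angles in rad, forces in N, time in s.
With the tool pointing down it reaches from about 0.25 to 0.725 m from the base axis. Payload 4 kg.
Tool frame: the origin (TCP) lies at the very end of the fingers, on their centre line; the grasp point (between the pads) lies 19 mm behind it; z points along the fingers, y is the line along which they close (so a half turn about z gives the same grasp; the last joint's range is limited). The gripper opens to 85 mm and grips with 20 to 120 N. Pads are 22 mm wide; open, the fingers measure 114 mm over their backs; the gripper's body (76 mm by 85 mm) begins 54 mm behind the grasp point. The pads swing forward as they close: fully open they stand 13 mm farther back than shut.
Start: joints at [1.207, 0.241, 0.005, 1.335, 0, 1.571], TCP at [0.178, 0.467, 0.231] pointing down, gripper open.
Joint ranges: [-2.72, 2.72], [-1.05, 1.87], [-1.09, 1.28], [-1.99, 2.15], [-1.42, 1.44], [-3.14, 3.14]. Speed limits (rad/s): [2.79, 2.79, 3.14, 3.14, 3.14, 3.14].

## Interface

Orientations are given as a unit quaternion [x, y, z, w].
In Python, from workcell import bot, vision, workorder gives the robot as it stands.
- The arm moves only by the shell command python3 -m creep 'ROWS' [OPENING]. ROWS is JSON, a list of rows, each a list of 2 entries, a list of its own where there are three numbers: the shift along the tool's x, y, z in mm, then the turn, a rotation vector about the tool's x, y, z in rad. In form: [[[dx, dy, dz], [wx, wy, wz]], ...]. A call has 1 to 12 rows; each row shifts and turns the commanded pose from where the row before left it, along the tool's axes as they then stand; what a row does not reach is not made up. A row lasts 1/8 s, in which the tool goes at most 62.5 mm and 10.7 degrees, less where a joint would pass 70% of its speed; a pose out of reach is approached as far as the arm can. A call is refused whole if a number of a shift passes 62.5 or a number of a turn 0.188, either way. A call with a gripper value outside its range is refused whole. OPENING is the finger opening in mm, from 0 to 85.4, set as the call begins (- or left out, the last holds). The fingers move at their own pace and stop on an object; the grip force is fixed at half the most. Time passes only in rows, so rows that do not move let the fingers close. It gives the time, the measured TCP pose, the force, the opening and the grip force at its end, in the units of the state.
- bot.get_obs(): the state, without advancing time (a new reading comes with each control period).
- vision.camera(name): name is "scene" or "top" or "wrist"; returns a dict with "image" (400x640x3 uint8, blue, green, red), "z_map" (400x640 float32, m along the optical axis (not along the pixel's ray), 0 where there is no reading), "K" (3x3 intrinsics, pixels), "rvec" (rotation vector, rad) and "tvec" (3), from world to camera coordinates, as OpenCV has them; the wrist camera has in their place "tool_from_camera" (4x4, takes a point from camera to tool coordinates, whose origin is the TCP and whose axes are the flange's). Camera axes: x right, y down, z forward; pixel columns grow to the right and rows downward; lengths in m; the calibration is good to about 2 mm. A picture is of the moment at which its call begins: read the wrist's pose just before it.
- workorder.job_done(): hands the job in; it is judged then, once.
Trained networks look in a picture, given as the dict that the camera call returned (one of the last four; its "shot" number tells which), for a name from the list of things; names that differ only in an ending like _2 or _b are one class to them, and where a whole thing is asked for, a point or a joint stands for the part that bears it (a point fixed in the world has none). Each returns a list of dicts, best first, with "score" (0 to 1); they miss things now and then, are a little off and sometimes report something else, mostly with a low value. They report only what shows in the picture. A call takes as long as a camera call. They do not tell look-alikes from the thing itself.
- vision.spot_in(picture, query): "position" ([column, row] in pixels, amid what is visible of it).
- vision.place_of(picture, query): "position" ([column, row] in pixels: a listed point, or the origin of a listed thing).
The state is a dict: "clock": time; "joint_pos": joint angles; "joint_vel": joint speeds; "tau": joint torques, N m; "eef_pos": TCP position; "tool_rot": TCP orientation; "ft_force": force on the tool from outside, world axes, zero at the start; "ft_torque": the same for the moment, N m; "grip_width": finger opening in m; "grasp_force": force on a finger pad.
Only numpy, scipy, OpenCV 4.12 (cv2) and the standard library are available. Lean on these libraries where they do the work, as an engineer would, in place of code of your own. Each camera call takes 0.05 s, during which the arm holds its last target. There are 200 camera calls.

## Task

The main breaker in the front bay of the open battery power box has tripped and its handle stands upright, half way. Take the bent rod off its rest, reach over the front wall and with the rod's leg pull the handle towards that wall, firmly but not roughly, up against its stop so that it stays latched off when let go (if it springs back, pull again), then put the rod back on its rest as it was. It is live in there: keep hand and arm off the box and breaker, do not lean the rod on the box, and leave the other things alone.

Things in the scene. Friction and masses are not known exactly. Their poses are not given: they have to be found in the camera images.
- rod: bent insulated rod, about 200 g: grey round shaft 10 mm thick, leg bent down at the far end. Origin: handle's centre on the shaft's axis; x along the shaft to the bend, z up. Black flat-sided handle 100 (x -50 to 50) x 20 (y) x 28 mm (z), then a 40 mm round guard to x = 55. Shaft x -90 to 160; leg axis at x = 160, end 85 mm below the axis. Held, it may tilt a few degrees under load.
- rod_tip (a point): lowest point of the rod's leg (rod frame 160, 0, -85 mm); the leg is 10 mm thick with a rounded end, upright but for a 12 mm bevel at the bend; axes as the rod's
- rest_seat (a point): where the rod's origin lies when put away (as found within 5 mm along x), 125 mm above the table; x: the way the rod then points, z up. The rest is a fixed base 200 x 90 mm with two V forks, 8 mm thick, at x = -68 and 78 mm, carrying the shaft either side of the handle. The V is 90 degrees, 36 mm wide at its top, which is 11 mm above the shaft's axis. The leg hangs free beyond the base.
- box: dark steel power box fixed on the table, 340 (x) x 360 (y) x 140 mm high; origin: centre of its underside, x from the front wall (robot's side) to the back. Walls 4 mm. Open bay x -166 to 0 behind the 140 mm high front wall, full width; from x = 0 to 170 a closed deck 140 mm high with an instrument strip.
- breaker: grey moulded breaker lying face up on the bay floor (fixed), 120 (x) x 54 (y) x 74 mm high, copper terminals at both ends; origin: centre of its underside, 4 mm above the table; axes as the box's; somewhere along the bay, midway between front wall (its inside 83 mm in -x) and deck. A load of over 11 N from the rod, all directions together, breaks it.
- handle_pivot (a point): pivot of the breaker's black handle, 65 mm above the breaker's underside; it swings about y, in the x-z plane. A spring brings it back upright: pulled at its bar to -x it takes 3 N at first, 5 to 7.5 N at most on the way. Just before its stop a latch catches. Where the stop lies (bar 15 to 30 mm to -x) differs from breaker to breaker and cannot be seen; a rise of the force to 9 N tells.
- handle_bar (a point): centre of the handle's round cross bar (14 mm thick, 30 mm long in y), 52 mm from the pivot, straight above it when tripped, 2 to 10 mm lower at the stop. The stem under it is 6 mm thick (x -6 to 0) and 16 mm wide, so a leg behind it bears on the bar alone if its end is at most 20 mm lower. Latched and let go, the bar stays 14 to 29 mm to -x; if not, it springs upright.
- meter: bystander: black cell meter with a screen, 100 x 62 x 18 mm, loose on the box's deck; origin: centre of its underside
- nut: bystander: round steel terminal nut 34 mm wide, 13 mm high, loose on the table; origin: centre of its underside
- driver: bystander: screwdriver 180 mm long, loose on the table; origin near its middle, on the underside
Things that resemble listed ones, but are neither listed nor needed, are in the scene too. There is more than one size of the part that bears rest_seat; the job needs the smaller.

How it is judged:
On the way, in this order (a step that is already met when the one before it is completed fails the run):
1. the rod is lifted off its rest (z of rod in the frame of rest_seat above 0.03 m), for 0.2 s.
2. the rod pulls the handle over towards the front wall (x of handle_bar in the frame of breaker below -0.0115 m and contact force between rod and breaker above 1 N), for 0.1 s.
At the end, for the whole second after the job is handed in: the breaker's handle stays latched by itself at off (its bar more than 11 mm from upright towards the front wall), and the rod lies still and let go in both forks of its rest, leg down: its origin within 25 mm level and 6 mm in height of the seat, in line within 0.12 rad (x of handle_bar in the frame of breaker below -0.011 m and horizontal distance between rod and rest_seat below 0.025 m and z of rod in the frame of rest_seat between -0.006 and 0.006 m and angle between the x axis of rod and the x axis of rest_seat, either way round below 0.12 rad and angle between rod's own z axis and vertical below 0.25 rad and linear speed of rod below 0.02 m/s); the robot touches nothing.
It fails at once if the rod loads the breaker or its handle with more than 11 N (contact force between rod and breaker above 11 N).
It fails at once if the rod is pressed on the box with more than 8 N (contact force between rod and box above 8 N).
It fails at once if the hand or arm touches the breaker or the box (contact force between any of the fingers, the arm and breaker above 1 N or contact force between any of the fingers, the arm and box above 1 N).
It fails at once if the meter, the nut or the screwdriver is moved by more than 30 mm (distance of any of meter, nut, driver from where it was at the start of the episode above 0.03 m).
It also fails if it takes over 66 s, if anything falls off the work surface, if the arm or the gripper's body presses on something with over 40 N, if the wrist force passes 120 N, or if a joint passes its speed limit or range.

## Working session

There is one attempt and no reset: what is moved stays moved. The work goes in short steps, Python scripts to look and compute and a shell command to move; the robot and the scene stay as the last step left them, time stands still between calls to the robot, and variables do not carry over. Pictures are saved under pics/ and viewed, at most 10 in all, crops included, and the job is handed in when it is done.

```bash
mkdir -p pics; ls; cat > h.py <<'E'
import numpy as np, cv2
from scipy.spatial.transform import Rotation as R
from workcell import bot, vision, workorder
def ext(p):
    """world_from_cam 4x4"""
    if 'tool_from_camera' in p:
        o=bot.get_obs();T=np.eye(4);T[:3,:3]=R.from_quat(o['tool_rot']).as_matrix();T[:3,3]=o['eef_pos'];return T@p['tool_from_camera']
    T=np.eye(4);T[:3,:3]=cv2.Rodrigues(np.array(p['rvec'],float))[0];T[:3,3]=np.ravel(p['tvec']);return np.linalg.inv(T)
def cloud(p):
    z=p['z_map'];v,u=np.mgrid[:z.shape[0],:z.shape[1]];K=p['K']
    c=np.stack([(u-K[0,2])/K[0,0]*z,(v-K[1,2])/K[1,1]*z,z],-1);T=ext(p)
    w=c@T[:3,:3].T+T[:3,3];w[z==0]=np.nan;return w
def ray(p,uv,zw):
    K=p['K'];T=ext(p);d=T[:3,:3]@np.array([(uv[0]-K[0,2])/K[0,0],(uv[1]-K[1,2])/K[1,1],1]);s=(zw-T[2,3])/d[2];return T[:3,3]+s*d
E
python3 - <<'E'
from h import *
for n in ['top','scene']:
    p=vision.camera(n);cv2.imwrite(f'pics/{n}0.png',p['image']);w=cloud(p);np.save(f'{n}.npy',w)
    for q in ['rod','rod_tip','rest_seat','box','breaker','handle_pivot','handle_bar','meter','nut','driver']:
        for r in vision.place_of(p,q)[:3]:
            u,v=map(int,r['position']);print(n,q,round(r['score'],2),(u,v),np.round(w[min(v,399),min(u,639)],3))
E
```

```text
pics
top rod 0.56 (207, 194) [0.497 0.29  0.142]
top rod_tip 0.74 (208, 135) [0.659 0.309 0.058]
top rest_seat 0.81 (205, 334) [0.147 0.326 0.01 ]
top rest_seat 0.68 (211, 194) [0.497 0.282 0.139]
top rest_seat 0.4 (366, 132) [ 0.652 -0.095  0.09 ]
top box 0.83 (368, 106) [ 0.738 -0.11   0.021]
top breaker 0.98 (366, 134) [ 0.649 -0.096  0.079]
top handle_pivot 0.94 (368, 132) [nan nan nan]
top handle_pivot 0.5 (209, 137) [0.657 0.31  0.046]
top handle_bar 0.41 (371, 128) [ 0.652 -0.103  0.13 ]
top meter 0.77 (333, 68) [ 0.793 -0.014  0.157]
top nut 0.5 (314, 210) [0.463 0.039 0.007]
top driver 0.97 (415, 230) [ 0.406 -0.228 -0.003]
scene rod 0.65 (422, 217) [0.517 0.286 0.137]
scene rod_tip 0.77 (419, 294) [0.632 0.311 0.001]
scene rod_tip 0.37 (235, 291) [ 0.814 -0.043  0.158]
scene rest_seat 0.62 (433, 118) [-0.087  0.295  0.003]
scene rest_seat 0.55 (424, 211) [0.499 0.289 0.138]
scene box 0.65 (253, 288) [ 0.8   -0.012  0.159]
scene box 0.61 (231, 293) [ 0.82  -0.049  0.158]
scene box 0.25 (418, 291) [0.625 0.308 0.002]
scene breaker 0.84 (249, 264) [ 0.689 -0.077  0.064]
scene breaker 0.26 (424, 218) [0.521 0.291 0.138]
scene handle_pivot 0.63 (243, 249) [ 0.662 -0.1    0.079]
scene handle_pivot 0.3 (419, 289) [ 0.618  0.31  -0.001]
scene handle_bar 0.51 (239, 236) [ 0.662 -0.103  0.124]
scene meter 0.72 (254, 291) [ 0.806 -0.008  0.159]
scene meter 0.23 (425, 218) [0.52  0.293 0.138]
scene nut 0.56 (322, 216) [0.46  0.036 0.012]
scene driver 0.65 (235, 186) [ 0.412 -0.236  0.016]
scene driver 0.46 (424, 217) [0.519 0.291 0.139]
scene driver 0.38 (322, 216) [0.46  0.036 0.012]
```

View pics/top0.png

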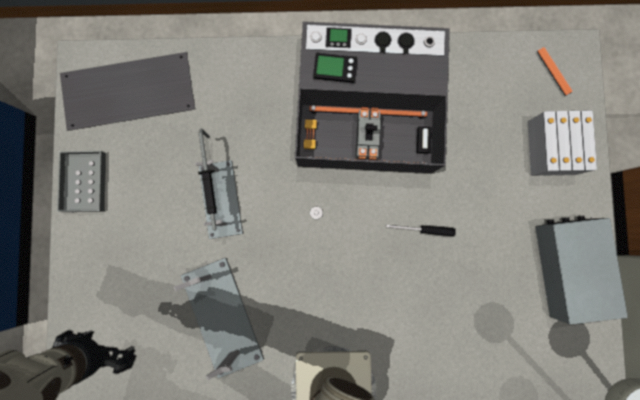

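View pics/scene0.png

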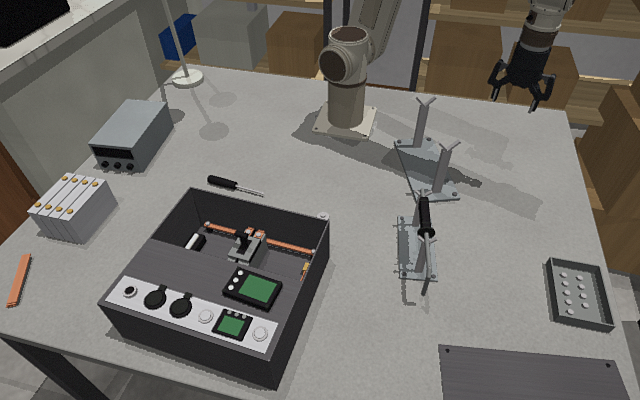

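```bash
python3 - <<'E'
from h import *
w=np.load('top.npy')
# rod: points z .12-.16 in region x .35-.75,y .2-.4
m=(w[...,0]>.35)&(w[...,0]<.75)&(w[...,1]>.2)&(w[...,1]<.4)&(w[...,2]>.115)&(w[...,2]<.16)
P=w[m]; 
for x in np.arange(.38,.7,.01):
    q=P[abs(P[:,0]-x)<.005]
    if len(q): print(round(x,3),len(q),np.round([q[:,1].min(),np.median(q[:,1]),q[:,1].max(),np.median(q[:,2]),q[:,2].max()],4))
# box top & handle
m=(w[...,2]>.1)&(w[...,1]<.15)&(w[...,0]>.5); P=w[m]
s=P[(P[:,2]>.13)&(P[:,2]<.15)]
print('box rim',s.min(0),s.max(0)); r=cv2.minAreaRect((s[:,:2]*1000).astype(np.float32)); print(r)
f=s[s[:,0]<.62]
for y in np.arange(-.3,.1,.03):
    q=f[abs(f[:,1]-y)<.015]; 
    if len(q): print(round(y,2),len(q),np.round(q[:,0].min(),4),np.round(np.median(q[:,0]),4))
m=(w[...,2]>.1)&(w[...,1]<.0)&(w[...,1]>-.2)&(w[...,0]>.58)&(w[...,0]<.70)
P=w[m]; print('bar',len(P),P.min(0),P.max(0),np.median(P,0))
E
```

```text
0.41 5 [0.2745 0.2772 0.2817 0.1271 0.1284]
0.42 20 [0.2742 0.279  0.2984 0.1284 0.137 ]
0.43 57 [0.2587 0.2798 0.2984 0.1304 0.1396]
0.44 20 [0.2604 0.279  0.2841 0.129  0.1374]
0.45 34 [0.2737 0.2815 0.2908 0.1303 0.1416]
0.46 43 [0.2733 0.2815 0.2937 0.138  0.1419]
0.47 43 [0.2742 0.2818 0.2949 0.1388 0.1424]
0.48 42 [0.2759 0.2851 0.297  0.1377 0.1431]
0.49 45 [0.2778 0.2843 0.2981 0.1383 0.1423]
0.5 44 [0.2793 0.2886 0.2997 0.1382 0.1426]
0.51 44 [0.2808 0.2892 0.3016 0.1377 0.1439]
0.52 41 [0.2819 0.2892 0.3014 0.1383 0.1428]
0.53 44 [0.2835 0.2919 0.306  0.1376 0.1438]
0.54 43 [0.284  0.2931 0.3061 0.1388 0.142 ]
0.55 67 [0.2785 0.2947 0.3174 0.1384 0.1466]
0.56 19 [0.2786 0.2973 0.3036 0.1307 0.1405]
0.57 49 [0.2806 0.3031 0.3218 0.1294 0.139 ]
0.58 42 [0.2803 0.2994 0.3212 0.1291 0.1369]
0.59 16 [0.2992 0.3027 0.3069 0.128  0.1316]
0.6 18 [0.2984 0.3035 0.3091 0.1294 0.1327]
0.61 17 [0.3019 0.3061 0.3096 0.1291 0.1329]
0.62 19 [0.3022 0.3072 0.3119 0.1288 0.1342]
0.63 16 [0.3034 0.3078 0.315  0.1289 0.1354]
0.64 17 [0.3048 0.3102 0.3146 0.128  0.1333]
0.65 13 [0.307  0.3109 0.3156 0.1268 0.132 ]
0.66 7 [0.3102 0.3126 0.3171 0.1192 0.1247]
box rim [ 0.556379   -0.30005536  0.13001075] [0.92089748 0.08114644 0.14999935]
((738.5153198242188, -108.73246765136719), (360.8094482421875, 342.2064514160156), 85.98538970947266)
-0.27 87 0.5564 0.5813
-0.24 30 0.5576 0.5598
-0.21 29 0.5602 0.5621
-0.18 27 0.5621 0.5637
-0.15 30 0.5638 0.566
-0.12 28 0.5661 0.5686
-0.09 28 0.5681 0.5701
-0.06 31 0.5704 0.5726
-0.03 25 0.5723 0.5749
-0.0 30 0.5743 0.5765
0.03 29 0.5765 0.5786
0.06 26 0.5791 0.581
0.09 37 0.5807 0.5971
bar 82 [ 0.64743333 -0.11878644  0.10058718] [ 0.66101979 -0.08914182  0.13452227] [ 0.65270446 -0.10375257  0.12656613]
```

The top view shows the rod (208,190) on the smaller rest, leg towards +x, the empty larger rest at (225,320), and the box with the breaker handle at (370,130). The scene view confirms this and that the handle is upright at (240,240).

```bash
cat >> h.py <<'E'
def go(pos,yaw):
    """tool-down target: x tool along yaw (or +pi); print rotvec and shifts (mm) in tool axes after the turn"""
    o=bot.get_obs();Rc=R.from_quat(o['tool_rot']);best=None
    for k in (0,np.pi):
        y=yaw+k;c,s=np.cos(y),np.sin(y)
        Rt=R.from_matrix(np.array([[c,s,0],[s,-c,0],[0,0,-1]]))
        rv=(Rc.inv()*Rt).as_rotvec()
        d=np.array(pos)-o['eef_pos']
        print('turn',np.round(rv,4),'then shift',np.round(Rt.inv().apply(d)*1000,1),'| shift before turn',np.round(Rc.inv().apply(d)*1000,1),'q6',round(o['joint_pos'][5],2))
E
python3 - <<'E'
from h import *
print(bot.get_obs()['tool_rot'],bot.get_obs()['ft_force']); go([.5,.2875,.231],.14)
E
```

```text
[ 1.80912203e-01  9.83499250e-01 -2.33934039e-05  1.08986810e-05] [ 0.04514426 -0.11511315 -0.47455787]
turn [0.0000e+00 1.0000e-04 2.6378e+00] then shift [293.8 222.9   0.3] | shift before turn [-3.65e+02 -5.34e+01  3.00e-01] q6 1.57
turn [-0.      0.     -0.5038] then shift [-293.8 -222.9    0.3] | shift before turn [-3.65e+02 -5.34e+01  3.00e-01] q6 1.57
```

```bash
python3 -m creep '[[[0,0,-30],[0,0,-0.126]],[[0,0,-30],[0,0,-0.126]],[[0,0,0],[0,0,-0.126]],[[0,0,0],[0,0,-0.126]],[[-42,-32,0],[0,0,0]],[[-42,-32,0],[0,0,0]],[[-42,-32,0],[0,0,0]],[[-42,-32,0],[0,0,0]],[[-42,-32,0],[0,0,0]],[[-42,-32,0],[0,0,0]],[[-42,-31,0],[0,0,0]],[[0,0,0],[0,0,0]]]' 85
python3 - <<'E'
from h import *
p=vision.camera('wrist');w=cloud(p);np.save('wr.npy',w);cv2.imwrite('pics/w1.png',p['image'])
for q in ['rod','rod_tip','rest_seat']:
    for r in vision.place_of(p,q)[:2]: print(q,round(r['score'],2),np.round(r['position']),ray(p,r['position'],.125).round(4))
m=(w[...,2]>.115)&(w[...,2]<.16)&(abs(w[...,1]-.29)<.05);P=w[m]
for x in np.arange(.40,.7,.01):
    q=P[abs(P[:,0]-x)<.005]
    if len(q): print(round(x,3),len(q),np.round([q[:,1].min(),np.median(q[:,1]),q[:,1].max(),np.median(q[:,2]),q[:,2].max()],4))
E
```

```text
clock: 2.6
eef_pos: [0.5029, 0.2853, 0.2902]
tool_rot: [-0.067, 0.998, -0.0, -0.0]
ft_force: [0.1, 0.7, 0.1]
grip_width: 0.0852
grasp_force: 0.0
rod 0.94 [327. 185.] [0.4999 0.2961 0.125 ]
rod 0.57 [154. 111.] [0.4486 0.1105 0.125 ]
rest_seat 0.65 [329. 181.] [0.4944 0.2985 0.125 ]
0.41 29 [0.2773 0.282  0.2853 0.1269 0.129 ]
0.42 135 [0.2774 0.2839 0.3036 0.1278 0.136 ]
0.43 338 [0.2623 0.2833 0.3045 0.1281 0.1351]
0.44 107 [0.2642 0.2852 0.2908 0.1278 0.1353]
0.45 161 [0.2776 0.2874 0.2971 0.1354 0.1387]
0.46 206 [0.2779 0.2884 0.2996 0.1374 0.1396]
0.47 196 [0.2793 0.2896 0.3002 0.1375 0.1394]
0.48 187 [0.2806 0.2916 0.3018 0.1373 0.1394]
0.49 177 [0.283  0.293  0.3033 0.1374 0.1395]
0.5 182 [0.2844 0.2945 0.3048 0.1373 0.1391]
0.51 173 [0.2857 0.2961 0.3064 0.1372 0.1392]
0.52 171 [0.2871 0.2973 0.3078 0.1373 0.1398]
0.53 175 [0.2884 0.2988 0.3093 0.1374 0.1397]
0.54 159 [0.2899 0.3001 0.3111 0.1376 0.1395]
0.55 334 [0.2828 0.3012 0.3216 0.1371 0.1443]
0.56 38 [0.2835 0.3028 0.3088 0.1281 0.1413]
0.57 248 [0.2847 0.3082 0.326  0.128  0.136 ]
0.58 132 [0.2851 0.3033 0.3206 0.128  0.1348]
0.59 69 [0.3025 0.3078 0.3134 0.1276 0.1299]
0.6 67 [0.3041 0.3094 0.3149 0.1275 0.1295]
0.61 71 [0.3053 0.3107 0.3164 0.1275 0.1295]
0.62 64 [0.3068 0.3123 0.3179 0.1276 0.1294]
0.63 65 [0.3082 0.3135 0.3193 0.1272 0.1296]
0.64 60 [0.3096 0.3158 0.3208 0.1276 0.13  ]
0.65 24 [0.3123 0.3162 0.3215 0.1269 0.1291]
0.66 8 [0.3141 0.3181 0.3217 0.1174 0.1211]
```

View pics/w1.png

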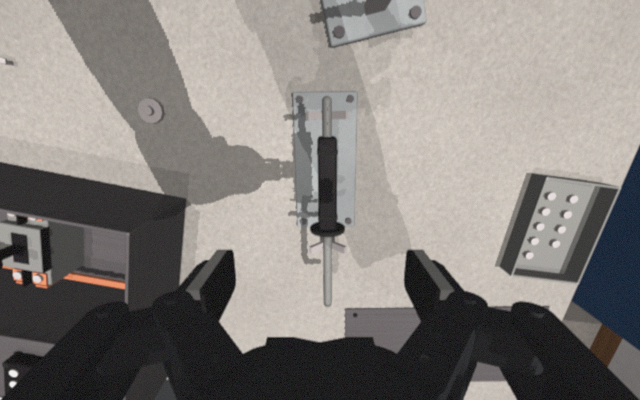

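The wrist view shows the rod handle at (327,185), guard (327,229), both forks seated, and nothing else between the fingers' paths.

```bash
python3 - <<'E'
from h import *
go([.498,.2942,.106],.142)
E
```

```text
turn [-8.0000e-04 -3.0000e-04  3.1409e+00] then shift [ -0.5  -6.2 185.3] | shift before turn [  0.4   6.2 185.3] q6 0.38
turn [ 0.0002 -0.0005 -0.0007] then shift [  0.5   6.2 185.3] | shift before turn [  0.4   6.2 185.3] q6 0.38
```

```bash
python3 -m creep '[[[0.5,6,35],[0,0,0]],[[0,0,35],[0,0,0]],[[0,0,35],[0,0,0]],[[0,0,35],[0,0,0]],[[0,0,25],[0,0,0]],[[0,0,15],[0,0,0]],[[0,0,5],[0,0,0]],[[0,0,0],[0,0,0]],[[0,0,0],[0,0,0]]]' 85
python3 -m creep '[[[0,0,0],[0,0,0]],[[0,0,0],[0,0,0]],[[0,0,0],[0,0,0]],[[0,0,0],[0,0,0]],[[0,0,0],[0,0,0]],[[0,0,0],[0,0,0]],[[0,0,0],[0,0,0]],[[0,0,0],[0,0,0]]]' 0
python3 -c "
from h import *
print(bot.get_obs())"
```

```text
clock: 3.92
eef_pos: [0.4996, 0.2939, 0.1075]
tool_rot: [-0.07, 0.998, 0.001, 0.001]
ft_force: [0.0, -0.1, 0.6]
grip_width: 0.0848
grasp_force: 0.0
clock: 4.92
eef_pos: [0.4992, 0.2925, 0.1066]
tool_rot: [-0.07, 0.998, -0.001, 0.0]
ft_force: [-0.3, -4.3, 4.0]
grip_width: 0.0193
grasp_force: 59.4
{'clock': 4.925, 'joint_pos': array([ 0.5309251 ,  0.47389785,  0.00944071,  1.10648928, -0.00176944,
        0.39120617]), 'joint_vel': array([-0.00045891, -0.00133992,  0.00183242, -0.00041768, -0.00082198,
       -0.00226815]), 'tau': array([  2.63089165, -44.37972307,  23.2056123 ,  -0.79079088,
         1.43356606,   0.26014675]), 'eef_pos': array([0.499205  , 0.29249064, 0.10656674]), 'tool_rot': array([-6.98026930e-02,  9.97560422e-01, -8.25723582e-04,  3.26402476e-04]), 'ft_force': array([-0.26536436, -4.30813533,  3.96121198]), 'ft_torque': array([-1.10904703, -0.20884253,  0.28195035]), 'grasp_force': 59.43813979625702, 'grip_width': 0.01927014201375464}
```

```bash
python3 -m creep '[[[0,0,-10],[0,0,0]],[[0,0,-20],[0,0,0]],[[0,0,-30],[0,0,0]],[[0,0,-30],[0,0,0]],[[0,0,-30],[0,0,0]],[[0,0,-30],[0,0,0]],[[0,0,-15],[0,0,0]],[[0,0,0],[0,0,0]],[[0,0,0],[0,0,0]]]'
python3 - <<'E'
from h import *
o=bot.get_obs();print(o['ft_force'],o['ft_torque'])
go([.49,-.0925,.271],-.068)
E
```

```text
clock: 6.05
eef_pos: [0.4982, 0.2933, 0.2698]
tool_rot: [-0.07, 0.998, -0.0, -0.001]
ft_force: [0.4, -0.9, -1.7]
grip_width: 0.0194
grasp_force: 58.7
[ 0.37010538 -0.93543906 -1.73458486] [-0.02510323  0.04290277  0.04024815]
turn [ 3.6000e-03 -1.4000e-03 -2.9333e+00] then shift [ 18.  385.4  -1.2] | shift before turn [  62.1 -380.8   -0.8] q6 0.39
turn [-0.0009 -0.0024  0.2083] then shift [ -18.  -385.4   -1.2] | shift before turn [  62.1 -380.8   -0.8] q6 0.39
```

```bash
python3 -m creep '[[[0,0,0],[0,0,0.104]],[[0,-20,0],[0,0,0.104]],[[-2,-40,0],[0,0,0]],[[-2,-45,0],[0,0,0]],[[-2,-45,0],[0,0,0]],[[-2,-45,0],[0,0,0]],[[-2,-45,0],[0,0,0]],[[-2,-45,0],[0,0,0]],[[-2,-45,0],[0,0,0]],[[-3,-40,0],[0,0,0]],[[-3,-15,0],[0,0,0]],[[0,0,0],[0,0,0]]]'
python3 -m creep '[[[0,0,0],[0,0,0]],[[0,0,0],[0,0,0]]]'
python3 - <<'E'
from h import *
T=None
for n in ['wrist','scene','top']:
    p=vision.camera(n);w=cloud(p);np.save(n+'2.npy',w);cv2.imwrite(f'pics/{n}2.png',p['image'])
    for q,z in [('rod_tip',.204),('handle_bar',.121),('handle_pivot',.069),('breaker',.004)]:
        for r in vision.place_of(p,q)[:2]: print(n,q,round(r['score'],2),np.round(r['position']),ray(p,r['position'],z).round(4))
    m=(w[...,2]>.1)&(w[...,2]<.136)&(w[...,1]<-.06)&(w[...,1]>-.15)&(w[...,0]>.61)&(w[...,0]<.70);P=w[m]
    if len(P):print(n,'bar',len(P),np.percentile(P,[3,50,97],axis=0).round(4))
    m=(w[...,2]>.18)&(w[...,2]<.32)&(w[...,1]<-.04)&(w[...,1]>-.15)&(w[...,0]>.57)&(w[...,0]<.70);P=w[m]
    if len(P):
        print(n,'rod far',len(P),np.percentile(P,[2,50,98],axis=0).round(4)); L=P[P[:,2]<.26]
        if len(L): print('leg',len(L),np.percentile(L,[2,50,98],axis=0).round(4))
print(bot.get_obs()['eef_pos'])
E
```

```text
clock: 7.55
eef_pos: [0.4945, -0.0924, 0.2703]
tool_rot: [0.035, 0.999, 0.0, -0.001]
ft_force: [-0.2, 0.2, -2.0]
grip_width: 0.0192
grasp_force: 59.0
clock: 7.8
eef_pos: [0.4948, -0.0908, 0.2712]
tool_rot: [0.033, 0.999, 0.0, -0.0]
ft_force: [-0.0, 0.4, -0.4]
grip_width: 0.0193
grasp_force: 59.0
scene rod_tip 0.84 [231. 206.] [ 0.6462 -0.1148  0.204 ]
scene handle_bar 0.69 [239. 237.] [ 0.6624 -0.1023  0.121 ]
scene handle_bar 0.61 [244. 249.] [ 0.6914 -0.079   0.121 ]
scene handle_pivot 0.97 [246. 251.] [ 0.6588 -0.097   0.069 ]
scene breaker 0.67 [250. 262.] [ 0.645  -0.1013  0.004 ]
scene bar 102 [[ 0.6504 -0.115   0.1023]
 [ 0.6568 -0.0999  0.1251]
 [ 0.6623 -0.0874  0.1291]]
scene rod far 321 [[ 0.5734 -0.1056  0.2115]
 [ 0.6506 -0.0993  0.2879]
 [ 0.6614 -0.0934  0.296 ]]
leg 89 [[ 0.6538 -0.1057  0.2087]
 [ 0.6593 -0.1004  0.2337]
 [ 0.6617 -0.097   0.2587]]
top rod_tip 0.48 [372. 118.] [ 0.6576 -0.0988  0.204 ]
top handle_bar 0.64 [373. 126.] [ 0.6597 -0.1087  0.121 ]
top handle_pivot 0.96 [368. 132.] [ 0.6578 -0.1013  0.069 ]
top handle_pivot 0.55 [366. 108.] [ 0.7187 -0.0986  0.069 ]
top breaker 0.82 [366. 136.] [ 0.6618 -0.1051  0.004 ]
top bar 79 [[ 0.648  -0.1162  0.1051]
 [ 0.6527 -0.1037  0.1263]
 [ 0.6608 -0.0892  0.1305]]
top rod far 104 [[ 0.6161 -0.1078  0.2158]
 [ 0.6453 -0.1014  0.2914]
 [ 0.6592 -0.0971  0.2962]]
leg 24 [[ 0.6511 -0.106   0.2119]
 [ 0.6522 -0.1013  0.2351]
 [ 0.6565 -0.0996  0.2581]]
[ 0.49482061 -0.09215123  0.2713027 ]
```

View pics/wrist2.png

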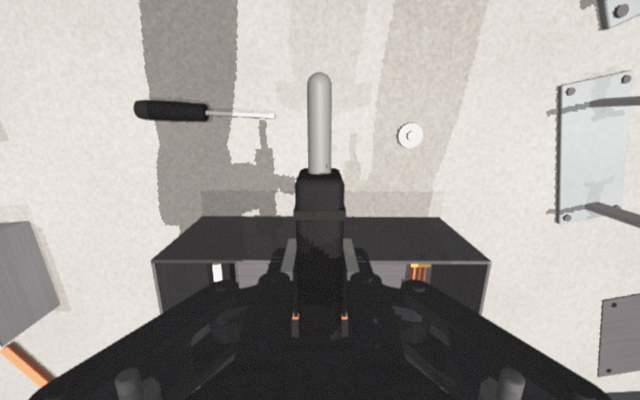

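The wrist view shows the driver (205,112) and nut (410,135) clear below, rod held straight; the leg is hidden. Scene and top cameras place the leg ~1 mm short of directly above the bar.

```bash
python3 -m creep '[[[-10,0,0],[0,0,0]],[[-10,0,0],[0,0,0]],[[0,0,0],[0,0,0]],[[0,0,20],[0,0,0]],[[0,0,20],[0,0,0]],[[0,0,20],[0,0,0]],[[0,0,15],[0,0,0]],[[0,0,5],[0,0,0]],[[0,0,0],[0,0,0]],[[0,0,0],[0,0,0]]]'
cat > look.py <<'E'
from h import *
import sys
for n in ['scene','top']:
    p=vision.camera(n);w=cloud(p);cv2.imwrite(f'pics/{n}_{sys.argv[1]}.png',p['image'])
    i=p['image'];c=i[200:280,190:290] if n=='scene' else i[80:170,320:420]
    cv2.imwrite(f'pics/{n}_{sys.argv[1]}c.png',cv2.resize(c,None,fx=6,fy=6,interpolation=cv2.INTER_CUBIC))
    for q,z in [('rod_tip',.106),('handle_bar',.121)]:
        for r in vision.place_of(p,q)[:1]: print(n,q,round(r['score'],2),np.round(r['position']),ray(p,r['position'],z).round(4))
    np.save(n+'3.npy',w)
    m=(w[...,2]>.155)&(w[...,2]<.24)&(w[...,1]<-.08)&(w[...,1]>-.13)&(w[...,0]>.58)&(w[...,0]<.71);P=w[m]
    if len(P): print(n,'rod',len(P),np.percentile(P,[2,50,98],axis=0).round(4)); 
    s=P[P[:,0]<.655]
    if len(s)>5: print(' shaft slope,z@.62',np.polyfit(s[:,0]-.62,s[:,2],1).round(4))
    m=(w[...,2]>.1)&(w[...,2]<.13)&(w[...,1]<-.08)&(w[...,1]>-.13)&(w[...,0]>.6)&(w[...,0]<.71);P=w[m]
    if len(P): print(n,'low',len(P),np.percentile(P,[2,50,98],axis=0).round(4))
o=bot.get_obs();print(o['eef_pos'],np.mean([bot.get_obs()['ft_force'] for _ in range(1)],axis=0))
E
python3 look.py a
```

```text
clock: 9.8
eef_pos: [0.5154, -0.0936, 0.1922]
tool_rot: [0.034, 0.999, -0.0, 0.001]
ft_force: [0.8, 0.1, -1.6]
grip_width: 0.0191
grasp_force: 59.0
scene rod_tip 0.74 [235. 236.] [ 0.652  -0.1208  0.106 ]
scene handle_bar 0.43 [241. 235.] [ 0.6552 -0.1022  0.121 ]
scene rod 267 [[ 0.5844 -0.1082  0.1581]
 [ 0.6568 -0.101   0.2118]
 [ 0.6812 -0.0952  0.2174]]
 shaft slope,z@.62 [-0.0037  0.214 ]
scene low 90 [[ 0.6491 -0.1119  0.1016]
 [ 0.6564 -0.099   0.1253]
 [ 0.6661 -0.087   0.1292]]
top rod_tip 0.55 [371. 118.] [ 0.6832 -0.1061  0.106 ]
top handle_bar 0.38 [373. 123.] [ 0.6661 -0.1096  0.121 ]
top rod 41 [[ 0.6541 -0.1093  0.1599]
 [ 0.6719 -0.1033  0.2074]
 [ 0.6802 -0.1009  0.2159]]
top low 44 [[ 0.6486 -0.1064  0.1064]
 [ 0.6546 -0.0975  0.1264]
 [ 0.661  -0.089   0.1297]]
[ 0.5149357  -0.09348343  0.19162632] [ 0.80759648 -0.36512403 -2.27901907]
```

View pics/scene_ac.png

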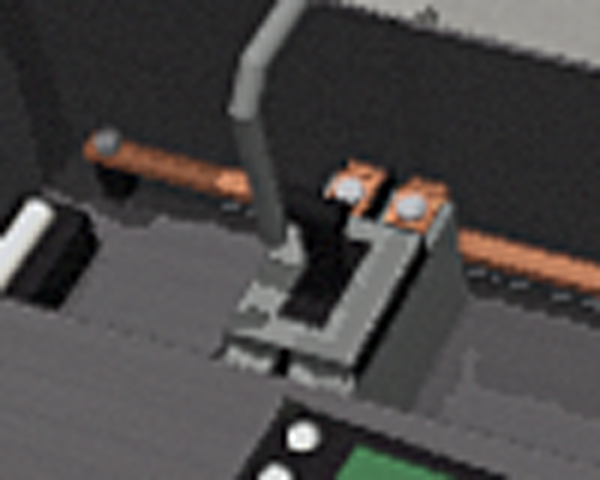

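The crop shows the leg tip (280,255) behind the handle bar (340,220), laterally aligned, clear of everything.

```bash
python3 -m creep '[[[0,0,10],[0,0,0]],[[0,0,10],[0,0,0]],[[0,0,0],[0,0,0]],[[0,0,0],[0,0,0]],[[0,0,0],[0,0,0]]]'
python3 -m creep '[[[2,0,0],[0,0,0]],[[2,0,0],[0,0,0]],[[1,0,0],[0,0,0]],[[1,0,0],[0,0,0]],[[0,0,0],[0,0,0]],[[0,0,0],[0,0,0]]]'
python3 -m creep '[[[1,0,0],[0,0,0]],[[1,0,0],[0,0,0]],[[1,0,0],[0,0,0]],[[0,0,0],[0,0,0]]]'
```

```text
clock: 10.72
eef_pos: [0.515, -0.0935, 0.1716]
tool_rot: [0.034, 0.999, -0.0, 0.0]
ft_force: [-0.8, 1.2, -1.6]
grip_width: 0.0193
grasp_force: 59.0
clock: 11.48
eef_pos: [0.5088, -0.093, 0.1713]
tool_rot: [0.034, 0.999, -0.0, 0.0]
ft_force: [0.1, -0.1, -1.8]
grip_width: 0.0195
grasp_force: 59.0
clock: 11.98
eef_pos: [0.5057, -0.0928, 0.1713]
tool_rot: [0.034, 0.999, -0.0, 0.0]
ft_force: [-0.4, -0.0, -1.4]
grip_width: 0.0194
grasp_force: 59.0
```

```bash
python3 -m creep '[[[1,0,0],[0,0,0]],[[1,0,0],[0,0,0]],[[0,0,0],[0,0,0]]]'
python3 -m creep '[[[1,0,0],[0,0,0]],[[1,0,0],[0,0,0]],[[0,0,0],[0,0,0]]]'
python3 -m creep '[[[1,0,0],[0,0,0]],[[1,0,0],[0,0,0]],[[0,0,0],[0,0,0]],[[0,0,0],[0,0,0]]]'
python3 look.py b
```

```text
clock: 12.35
eef_pos: [0.5046, -0.0928, 0.1717]
tool_rot: [0.034, 0.999, -0.0, 0.001]
ft_force: [3.0, -0.5, -1.7]
grip_width: 0.0193
grasp_force: 58.9
clock: 12.72
eef_pos: [0.5022, -0.0926, 0.1716]
tool_rot: [0.034, 0.999, -0.0, 0.001]
ft_force: [3.5, -0.0, -0.7]
grip_width: 0.0194
grasp_force: 59.0
clock: 13.22
eef_pos: [0.5, -0.0924, 0.1715]
tool_rot: [0.034, 0.999, -0.0, 0.0]
ft_force: [4.2, -0.3, -1.0]
grip_width: 0.0193
grasp_force: 59.0
scene rod_tip 0.73 [238. 239.] [ 0.6565 -0.1099  0.106 ]
scene handle_bar 0.58 [245. 234.] [ 0.6505 -0.0942  0.121 ]
scene rod 203 [[ 0.5824 -0.1069  0.1576]
 [ 0.6386 -0.1001  0.1923]
 [ 0.666  -0.0948  0.1977]]
 shaft slope,z@.62 [-0.0213  0.1935]
scene low 96 [[ 0.6451 -0.1148  0.102 ]
 [ 0.6539 -0.0988  0.1232]
 [ 0.666  -0.0865  0.1287]]
top rod_tip 0.6 [370. 124.] [ 0.6666 -0.1047  0.106 ]
top handle_bar 0.4 [372. 128.] [ 0.654  -0.1056  0.121 ]
top rod 54 [[ 0.6276 -0.109   0.1585]
 [ 0.6505 -0.1024  0.1919]
 [ 0.6644 -0.098   0.1985]]
 shaft slope,z@.62 [0.1218 0.1916]
top low 46 [[ 0.6439 -0.1042  0.1189]
 [ 0.65   -0.0976  0.1255]
 [ 0.6598 -0.0892  0.1297]]
[ 0.49993858 -0.09244046  0.17137041] [ 4.21405651 -0.49926665 -1.4267028 ]
```

```bash
python3 -m creep '[[[1,0,0.2],[0,0,0]],[[1,0,0.2],[0,0,0]],[[1,0,0.2],[0,0,0]],[[1,0,0.2],[0,0,0]],[[0,0,0],[0,0,0]]]'
python3 -m creep '[[[1,0,0.2],[0,0,0]],[[1,0,0.2],[0,0,0]],[[1,0,0.2],[0,0,0]],[[0,0,0],[0,0,0]]]'
python3 -m creep '[[[1,0,0.3],[0,0,0]],[[0,0,0],[0,0,0]]]'
python3 look.py c
```

```text
clock: 14.15
eef_pos: [0.496, -0.0922, 0.1707]
tool_rot: [0.034, 0.999, -0.0, 0.0]
ft_force: [5.8, -0.0, -0.6]
grip_width: 0.0194
grasp_force: 59.1
clock: 14.65
eef_pos: [0.4933, -0.092, 0.1702]
tool_rot: [0.034, 0.999, -0.0, 0.001]
ft_force: [5.3, -0.5, -0.7]
grip_width: 0.0194
grasp_force: 59.1
clock: 14.9
eef_pos: [0.4924, -0.0919, 0.1699]
tool_rot: [0.034, 0.999, -0.0, 0.001]
ft_force: [5.6, -1.4, -0.2]
grip_width: 0.0189
grasp_force: 59.1
scene rod_tip 0.58 [240. 235.] [ 0.6441 -0.1113  0.106 ]
scene handle_bar 0.41 [243. 231.] [ 0.6427 -0.1019  0.121 ]
scene rod 183 [[ 0.5833 -0.1066  0.1583]
 [ 0.6359 -0.0998  0.1903]
 [ 0.6589 -0.0946  0.1956]]
 shaft slope,z@.62 [-0.1529  0.1903]
scene low 98 [[ 0.6384 -0.1134  0.1021]
 [ 0.6478 -0.0985  0.1215]
 [ 0.6591 -0.0861  0.1294]]
top rod_tip 0.45 [371. 129.] [ 0.656  -0.1066  0.106 ]
top handle_bar 0.62 [371. 131.] [ 0.6476 -0.1047  0.121 ]
top rod 63 [[ 0.6191 -0.108   0.1628]
 [ 0.6409 -0.1011  0.1918]
 [ 0.6568 -0.0979  0.1973]]
 shaft slope,z@.62 [-0.3257  0.1968]
top low 46 [[ 0.6364 -0.1038  0.1151]
 [ 0.6431 -0.0964  0.1252]
 [ 0.6531 -0.088   0.129 ]]
[ 0.49240512 -0.0919379   0.16988257] [ 6.09909699 -0.45857816 -0.9464417 ]
```

```bash
cat > ok.py <<'E'
from h import *
import sys
f=bot.get_obs()['ft_force'][0];print('fx',round(f,2));sys.exit(f>float(sys.argv[1]))
E
python3 -m creep '[[[0.7,0,0.3],[0,0,0]],[[0,0,0],[0,0,0]]]' | grep -E "eef|ft" && python3 ok.py 7.5 && python3 -m creep '[[[0.7,0,0.3],[0,0,0]],[[0,0,0],[0,0,0]]]' | grep -E "eef|ft" && python3 ok.py 7.5 && python3 -m creep '[[[0.7,0,0.3],[0,0,0]],[[0,0,0],[0,0,0]]]' | grep -E "eef|ft" && python3 ok.py 7.5 && python3 -m creep '[[[0.7,0,0.3],[0,0,0]],[[0,0,0],[0,0,0]]]' | grep -E "eef|ft"  && python3 ok.py 7.5 && python3 -m creep '[[[0.7,0,0.3],[0,0,0]],[[0,0,0],[0,0,0]]]' | grep -E "eef|ft"
```

```text
eef_pos: [0.4918, -0.0919, 0.1696]
ft_force: [5.2, -0.4, -0.8]
fx 5.15False
```

```bash
sed -i 's/sys.exit(f>/sys.exit(int(f>/; s/argv\[1\]))$/argv[1])))/' ok.py; tail -1 ok.py
python3 -m creep '[[[0.7,0,0.3],[0,0,0]],[[0,0,0],[0,0,0]]]' | grep -E "eef|ft" && python3 ok.py 7.5 && python3 -m creep '[[[0.7,0,0.3],[0,0,0]],[[0,0,0],[0,0,0]]]' | grep -E "eef|ft" && python3 ok.py 7.5 && python3 -m creep '[[[0.7,0,0.3],[0,0,0]],[[0,0,0],[0,0,0]]]' | grep -E "eef|ft" && python3 ok.py 7.5 && python3 -m creep '[[[0.7,0,0.3],[0,0,0]],[[0,0,0],[0,0,0]]]' | grep -E "eef|ft"  && python3 ok.py 7.5 && python3 -m creep '[[[0.7,0,0.3],[0,0,0]],[[0,0,0],[0,0,0]]]' | grep -E "eef|ft"
```

```text
f=bot.get_obs()['ft_force'][0];print('fx',round(f,2));sys.exit(int(f>float(sys.argv[1])))
eef_pos: [0.4909, -0.0919, 0.1693]
ft_force: [5.1, -1.0, -0.7]
fx 5.11
eef_pos: [0.4901, -0.0918, 0.1689]
ft_force: [5.3, 0.5, -0.8]
fx 5.34
eef_pos: [0.4894, -0.0917, 0.1686]
ft_force: [5.6, -0.3, -1.2]
fx 5.63
eef_pos: [0.4887, -0.0917, 0.1683]
ft_force: [5.5, 0.2, -0.3]
fx 5.54
eef_pos: [0.488, -0.0917, 0.168]
ft_force: [6.0, -0.6, -0.3]
```

```bash
python3 ok.py 7.5 && python3 -m creep '[[[0.7,0,0.2],[0,0,0]],[[0,0,0],[0,0,0]]]' | grep -E "eef|ft" && python3 ok.py 7.5 && python3 -m creep '[[[0.7,0,0.2],[0,0,0]],[[0,0,0],[0,0,0]]]' | grep -E "eef|ft" && python3 ok.py 7.5 && python3 -m creep '[[[0.7,0,0.2],[0,0,0]],[[0,0,0],[0,0,0]]]' | grep -E "eef|ft" && python3 ok.py 7.5 && python3 -m creep '[[[0.7,0,0.2],[0,0,0]],[[0,0,0],[0,0,0]]]' | grep -E "eef|ft"  && python3 ok.py 7.5 && python3 -m creep '[[[0.7,0,0.2],[0,0,0]],[[0,0,0],[0,0,0]]]' | grep -E "eef|ft"; python3 look.py d
```

```text
fx 5.98
eef_pos: [0.4873, -0.0916, 0.1678]
ft_force: [5.0, -0.9, -0.2]
fx 5.01
eef_pos: [0.4867, -0.0916, 0.1676]
ft_force: [6.0, -0.1, -1.2]
fx 5.97
eef_pos: [0.486, -0.0915, 0.1674]
ft_force: [5.8, -0.2, -1.3]
fx 5.84
eef_pos: [0.4853, -0.0915, 0.1672]
ft_force: [5.9, -0.2, -0.8]
fx 5.9
eef_pos: [0.4846, -0.0914, 0.1671]
ft_force: [5.9, -0.4, -0.3]
scene rod_tip 0.77 [242. 233.] [ 0.6369 -0.1081  0.106 ]
scene handle_bar 0.64 [247. 229.] [ 0.6354 -0.0944  0.121 ]
scene rod 162 [[ 0.5832 -0.1059  0.158 ]
 [ 0.6287 -0.0993  0.1885]
 [ 0.6505 -0.0944  0.1927]]
 shaft slope,z@.62 [-0.2932  0.1851]
scene low 97 [[ 0.6313 -0.1156  0.1015]
 [ 0.6406 -0.0983  0.12  ]
 [ 0.6513 -0.0855  0.1281]]
top rod_tip 0.61 [372. 132.] [ 0.6479 -0.1093  0.106 ]
top handle_bar 0.7 [366. 137.] [ 0.6317 -0.0916  0.121 ]
top rod 63 [[ 0.6077 -0.1077  0.1666]
 [ 0.6311 -0.101   0.1897]
 [ 0.648  -0.0979  0.1935]]
 shaft slope,z@.62 [-0.3106  0.1911]
top low 51 [[ 0.6295 -0.1041  0.1176]
 [ 0.6361 -0.0964  0.1226]
 [ 0.645  -0.0868  0.1277]]
[ 0.48458891 -0.09144666  0.1670201 ] [ 4.90537586 -0.03753824 -0.23020132]
```

View pics/scene_dc.png

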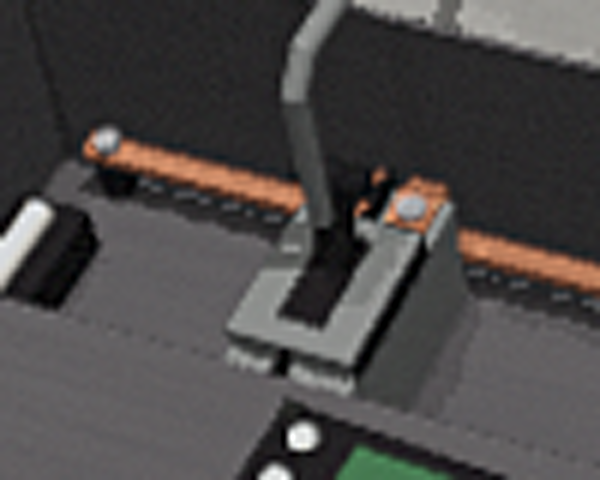

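The crop shows the handle leaning towards the front wall with the leg (320,200) still squarely behind the bar.

```bash
python3 ok.py 7.5 && python3 -m creep '[[[0.7,0,0.25],[0,0,0]],[[0,0,0],[0,0,0]]]' | grep -E "eef|ft" && python3 ok.py 7.5 && python3 -m creep '[[[0.7,0,0.25],[0,0,0]],[[0,0,0],[0,0,0]]]' | grep -E "eef|ft" && python3 ok.py 7.5 && python3 -m creep '[[[0.7,0,0.25],[0,0,0]],[[0,0,0],[0,0,0]]]' | grep -E "eef|ft" && python3 ok.py 7.5 && python3 -m creep '[[[0.7,0,0.25],[0,0,0]],[[0,0,0],[0,0,0]]]' | grep -E "eef|ft"  && python3 ok.py 7.5 && python3 -m creep '[[[0.7,0,0.25],[0,0,0]],[[0,0,0],[0,0,0]]]' | grep -E "eef|ft" && python3 ok.py 7.5 && python3 -m creep '[[[0.7,0,0.25],[0,0,0]],[[0,0,0],[0,0,0]]]' | grep -E "eef|ft" && python3 ok.py 7.5 && python3 -m creep '[[[0.7,0,0.25],[0,0,0]],[[0,0,0],[0,0,0]]]' | grep -E "eef|ft"
```

```text
fx 4.91
eef_pos: [0.4839, -0.0914, 0.1668]
ft_force: [5.5, -0.0, -1.2]
fx 5.52
eef_pos: [0.4832, -0.0913, 0.1665]
ft_force: [4.7, -0.3, -0.3]
fx 4.68
eef_pos: [0.4825, -0.0913, 0.1662]
ft_force: [6.1, -0.5, -1.0]
fx 6.06
eef_pos: [0.4822, -0.0913, 0.166]
ft_force: [7.2, -0.7, -1.6]
fx 7.17
eef_pos: [0.4817, -0.0912, 0.1658]
ft_force: [8.4, -0.6, -1.1]
fx 8.37
```

```bash
python3 -m creep '[[[0.3,0,0],[0,0,0]],[[0,0,0],[0,0,0]]]' | grep -E "eef|ft"; python3 ok.py 8.9 && python3 -m creep '[[[0.3,0,0],[0,0,0]],[[0,0,0],[0,0,0]]]' | grep -E "eef|ft";  python3 ok.py 9
```

```text
eef_pos: [0.4815, -0.0912, 0.1658]
ft_force: [7.2, -0.7, -2.5]
fx 7.21
eef_pos: [0.4812, -0.0912, 0.1657]
ft_force: [7.7, -1.5, -2.8]
fx 7.69
```

```bash
python3 -m creep '[[[0.3,0,0],[0,0,0]],[[0,0,0],[0,0,0]]]' | grep -E "eef|ft"; python3 ok.py 8.6 && python3 -m creep '[[[0.3,0,0],[0,0,0]],[[0,0,0],[0,0,0]]]' | grep -E "eef|ft";  python3 ok.py 8.6 && python3 -m creep '[[[0.3,0,0],[0,0,0]],[[0,0,0],[0,0,0]]]' | grep -E "eef|ft";python3 look.py e
```

```text
eef_pos: [0.481, -0.0912, 0.1657]
ft_force: [8.7, -0.8, -2.2]
fx 8.72
fx 8.72
scene rod_tip 0.81 [243. 232.] [ 0.6346 -0.1075  0.106 ]
scene handle_bar 0.41 [244. 229.] [ 0.6369 -0.1004  0.121 ]
scene rod 154 [[ 0.5824 -0.1059  0.1574]
 [ 0.6286 -0.0993  0.186 ]
 [ 0.6475 -0.0944  0.191 ]]
 shaft slope,z@.62 [-0.3125  0.1826]
scene low 100 [[ 0.6268 -0.1153  0.101 ]
 [ 0.6373 -0.0974  0.1188]
 [ 0.6473 -0.0851  0.1288]]
top rod_tip 0.61 [371. 132.] [ 0.6482 -0.1049  0.106 ]
top handle_bar 0.41 [373. 137.] [ 0.6314 -0.1089  0.121 ]
top rod 64 [[ 0.601  -0.1069  0.1653]
 [ 0.6253 -0.1006  0.1886]
 [ 0.6448 -0.0976  0.1928]]
 shaft slope,z@.62 [-0.2931  0.1883]
top low 51 [[ 0.6251 -0.1041  0.1153]
 [ 0.6316 -0.0964  0.1211]
 [ 0.6418 -0.0867  0.1255]]
[ 0.48103694 -0.09119386  0.16573579] [ 8.2386554  -0.54121822 -2.21910378]
```

Force is at ~8.7 N, the stop. Ease off and check the latch.

```bash
python3 -m creep '[[[-1,0,0],[0,0,0]],[[-1,0,0],[0,0,0]],[[-1,0,0],[0,0,0]],[[-1,0,0],[0,0,0]],[[-2,0,0],[0,0,0]],[[-3,0,0],[0,0,0]],[[-3,0,0],[0,0,0]],[[0,0,0],[0,0,0]],[[0,0,0],[0,0,0]]]'; python3 look.py f
```

```text
clock: 21.68
eef_pos: [0.4914, -0.0918, 0.1654]
tool_rot: [0.034, 0.999, 0.0, -0.0]
ft_force: [-0.1, 0.4, -1.7]
grip_width: 0.0192
grasp_force: 59.0
scene rod_tip 0.87 [241. 237.] [ 0.6493 -0.1065  0.106 ]
scene handle_bar 0.5 [246. 229.] [ 0.6356 -0.0965  0.121 ]
scene rod 168 [[ 0.5835 -0.1061  0.1584]
 [ 0.6317 -0.0997  0.1858]
 [ 0.6572 -0.0945  0.1896]]
 shaft slope,z@.62 [-0.1544  0.1849]
scene low 126 [[ 0.6281 -0.1075  0.1009]
 [ 0.6388 -0.099   0.1177]
 [ 0.6575 -0.0856  0.128 ]]
top rod_tip 0.4 [372. 130.] [ 0.6536 -0.1095  0.106 ]
top handle_bar 0.39 [368. 136.] [ 0.6356 -0.0976  0.121 ]
top rod 54 [[ 0.6188 -0.1077  0.1672]
 [ 0.6399 -0.1015  0.1863]
 [ 0.6573 -0.0983  0.1915]]
 shaft slope,z@.62 [-0.3842  0.1923]
top low 57 [[ 0.627  -0.1042  0.1066]
 [ 0.6342 -0.0969  0.1212]
 [ 0.6519 -0.0867  0.1261]]
[ 0.49166143 -0.09187257  0.16560318] [-0.03100093 -0.18342662 -1.89141901]
```

View pics/scene_fc.png

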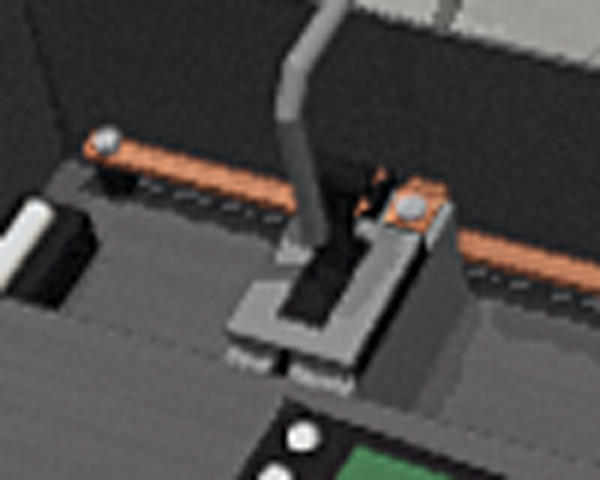

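The crop shows the leg (310,230) clear of the handle, which stays tilted (330,200): latched, with force zero. Up and back to the rest.

```bash
python3 -m creep '[[[0,0,-10],[0,0,0]],[[0,0,-20],[0,0,0]],[[0,0,-30],[0,0,0]],[[0,0,-30],[0,0,0]],[[0,0,-15],[0,0,0]],[[0,0,0],[0,0,0]]]' | grep eef
python3 -m creep '[[[0,40,0],[0,0,0]],[[0,45,0],[0,0,0]],[[0,45,0],[0,0,0]],[[0,45,0],[0,0,0]],[[0,45,0],[0,0,0]],[[0,45,0],[0,0,0]],[[0,45,0],[0,0,0]],[[0,45,0],[0,0,-0.104]],[[0,25,0],[0,0,-0.104]],[[0,0,0],[0,0,0]],[[0,0,0],[0,0,0]]]'
python3 - <<'E'
from h import *
go([.4992,.2925,.2],.14)
w=cloud(vision.camera('top'))
m=(w[...,2]>.1)&(w[...,2]<.136)&(w[...,1]<-.06)&(w[...,1]>-.15)&(w[...,0]>.61)&(w[...,0]<.70);P=w[m]
print('bar',np.percentile(P,[3,50,97],axis=0).round(4))
E
```

```text
eef_pos: [0.4924, -0.092, 0.2717]
clock: 24.1
eef_pos: [0.5144, 0.2866, 0.2692]
tool_rot: [-0.07, 0.998, -0.001, -0.001]
ft_force: [-0.4, 1.0, -2.5]
grip_width: 0.0192
grasp_force: 59.2
turn [-3.7000e-03  2.2000e-03  3.1409e+00] then shift [-14.2  -7.9  69.2] | shift before turn [14.   8.  69.3] q6 0.37
turn [-0.0014 -0.0023 -0.0007] then shift [14.2  7.9 69.2] | shift before turn [14.   8.  69.3] q6 0.37
bar [[ 0.6271 -0.1158  0.1159]
 [ 0.632  -0.1014  0.1219]
 [ 0.6398 -0.0868  0.1263]]
```

```bash
python3 -m creep '[[[14,8,0],[0,0,0]],[[0,0,20],[0,0,0]],[[0,0,30],[0,0,0]],[[0,0,20],[0,0,0]],[[0,0,0],[0,0,0]],[[0,0,0],[0,0,0]],[[0,0,0],[0,0,0]]]'
python3 - <<'E'
from h import *
go([.4992,.2925,.1066],.14)
E
```

```text
clock: 25.02
eef_pos: [0.5005, 0.2936, 0.2021]
tool_rot: [-0.07, 0.998, 0.001, 0.001]
ft_force: [-0.1, -0.3, -1.9]
grip_width: 0.0194
grasp_force: 59.2
turn [ 4.0000e-03 -1.8000e-03  3.1416e+00] then shift [-1.4  0.9 95.5] | shift before turn [ 1.7 -1.  95.5] q6 0.39
turn [ 0.0011  0.0025 -0.    ] then shift [ 1.4 -0.9 95.5] | shift before turn [ 1.7 -1.  95.5] q6 0.39
```

```bash
python3 -m creep '[[[1.4,-1,20],[0,0,0]],[[0,0,30],[0,0,0]],[[0,0,20],[0,0,0]],[[0,0,10],[0,0,0]],[[0,0,7],[0,0,0]],[[0,0,4],[0,0,0]],[[0,0,2],[0,0,0]],[[0,0,1],[0,0,0]],[[0,0,0],[0,0,0]],[[0,0,0],[0,0,0]]]'
```

```text
clock: 26.28
eef_pos: [0.4989, 0.2923, 0.1069]
tool_rot: [-0.07, 0.998, 0.0, 0.0]
ft_force: [-0.3, -0.4, -0.8]
grip_width: 0.0194
grasp_force: 59.2
```

```bash
python3 -m creep '[[[0,0,0.7],[0,0,0]],[[0,0,0],[0,0,0]],[[0,0,0],[0,0,0]]]'
python3 -m creep '[[[0,0,0],[0,0,0]],[[0,0,0],[0,0,0]],[[0,0,0],[0,0,0]],[[0,0,0],[0,0,0]],[[0,0,0],[0,0,0]],[[0,0,0],[0,0,0]],[[0,0,0],[0,0,0]],[[0,0,0],[0,0,0]]]' 85
python3 -m creep '[[[0,0,-10],[0,0,0]],[[0,0,-20],[0,0,0]],[[0,0,-35],[0,0,0]],[[0,0,-40],[0,0,0]],[[0,0,-40],[0,0,0]],[[0,0,-40],[0,0,0]],[[0,0,0],[0,0,0]],[[0,0,0],[0,0,0]]]'
python3 - <<'E'
from h import *
p=vision.camera('wrist');w=cloud(p);cv2.imwrite('pics/w9.png',p['image'])
m=(w[...,2]>.115)&(w[...,2]<.16)&(abs(w[...,1]-.29)<.05);P=w[m]
for x in [.41,.45,.48,.5,.52,.54,.55,.56,.6,.62,.64,.65,.66]:
    q=P[abs(P[:,0]-x)<.005]
    if len(q): print(round(x,3),len(q),np.round([q[:,1].min(),np.median(q[:,1]),q[:,1].max(),np.median(q[:,2])],4))
E
```

```text
clock: 26.65
eef_pos: [0.499, 0.2924, 0.1067]
tool_rot: [-0.07, 0.998, 0.0, 0.001]
ft_force: [-1.0, 0.2, 5.2]
grip_width: 0.0192
grasp_force: 60.0
clock: 27.65
eef_pos: [0.4987, 0.2921, 0.1059]
tool_rot: [-0.07, 0.998, 0.0, 0.0]
ft_force: [0.2, 0.0, 0.3]
grip_width: 0.0851
grasp_force: 0.0
clock: 28.65
eef_pos: [0.4985, 0.292, 0.2909]
tool_rot: [-0.07, 0.998, 0.0, 0.0]
ft_force: [-0.8, -0.6, -0.8]
grip_width: 0.0847
grasp_force: 0.0
0.41 17 [0.2767 0.2805 0.2838 0.1254]
0.45 149 [0.2769 0.2859 0.2957 0.1282]
0.48 185 [0.2802 0.29   0.3001 0.1362]
0.5 178 [0.2828 0.2929 0.3033 0.1363]
0.52 170 [0.2854 0.2959 0.3061 0.1362]
0.54 158 [0.2882 0.2987 0.3094 0.1362]
0.55 338 [0.2808 0.3002 0.3198 0.1357]
0.56 40 [0.2813 0.2985 0.3066 0.1279]
0.6 63 [0.303  0.3077 0.3124 0.1266]
0.62 61 [0.3057 0.3106 0.3155 0.1265]
0.64 56 [0.3086 0.3135 0.3182 0.1262]
0.65 34 [0.31   0.3144 0.3194 0.1255]
0.66 6 [0.3127 0.3161 0.3189 0.1179]
```

View pics/w9.png

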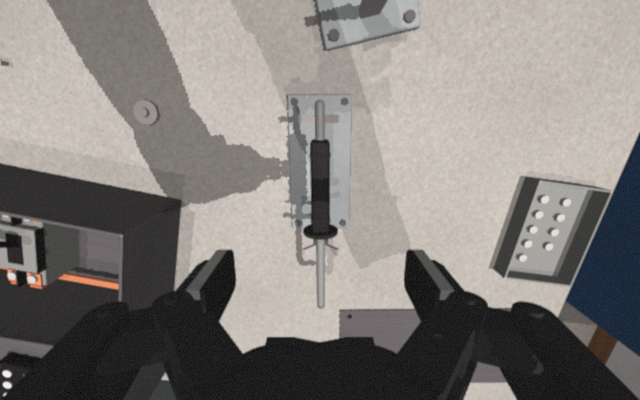

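The rod lies level in both forks, handle at (320,187), as found. The breaker handle at left (15,245) is still tilted, and the gripper is free.

```bash
python3 -c "
from h import *
print(workorder.job_done())"
```

```text
the job is handed in; nothing more can be done
None
```

I pulled the breaker handle to its stop (about 8.7 N) and it stayed latched off when released. The rod is back in both forks of its rest, and the job is handed in at about 29 s of 66 s; it returned no verdict.

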